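# Square a drone's circuit board in a corner stop, then fit it by its heat sink

## Robot

A 6-joint arm with a two-finger parallel gripper is mounted at the origin on the work surface. World frame = base frame: x ahead of the robot, y to its left, z up, the work surface at z = 0. Lengths are in m, angles in degrees, forces in N, time in s.
With the tool pointing down it reaches from about 0.25 to 0.725 m from the base axis. Payload 9.7 kg.
Tool frame: the origin (TCP) lies at the very end of the fingers, on their centre line; the grasp point (between the pads) lies tcp_to_grasp behind it (tcp_to_grasp is the distance from the TCP to the grasp point, in m); z points along the fingers, y is the direction in which the jaws open and shut (so a half turn about z gives the same grasp; the last joint's range is limited). The gripper opens to 85 mm and grips with 20 to 120 N. Pads are 22 mm wide; open, the fingers measure 114 mm over their backs; the gripper's body (76 mm by 85 mm) begins 54 mm behind the grasp point. The pads swing forward as they close: fully open they stand 13 mm farther back than shut.
Start: joints at [73.969, 4.979, 10.078, 95.1, 0, 90], TCP at [0.152, 0.529, 0.231] pointing down, gripper open.
Joint ranges: [-179.16, 179.16], [-48.56, 103.87], [-65.8, 70.77], [-126.05, 130.52], [-82.76, 87.17], [-180, 180]. Speed limits (degrees/s): [127.2, 127.2, 147.25, 180, 180, 180].

## Interface

Orientations are given as [roll, pitch, yaw] about the fixed x, y, z axes, in that order (R = Rz(yaw) Ry(pitch) Rx(roll)).
In Python, from workcell import * gives the robot as it stands. The module is installed in compiled form; this text tells all that it offers.
- The arm moves only by the shell command python3 -m pendant 'ROWS' [FORCE]. ROWS is JSON, a list of rows, each a list of 3 entries, a list of its own where there are three numbers: the opening in per cent of the stroke, from 0 (shut) to 100 (fully open), then the shift along the world's x, y, z in mm, then the turn, a rotation vector about the world's x, y, z in degrees. A call has 1 to 20 rows; each row is the pose to reach, as a shift and turn from the pose measured when the call began; what a row does not reach only later rows make up. A row lasts 1/8 s, in which the tool goes at most 62.5 mm and 10.7 degrees, less where a joint would pass 70% of its speed; a pose out of reach is approached as far as the arm can. A call with a gripper value outside its range is refused whole. The fingers move at their own pace and stop on an object; FORCE is the grip in N (left out, the last holds). Time passes only in rows, so rows that repeat a pose let the fingers close. It gives the time, the measured TCP pose, the force and the opening at its end, in the units of the state.
- get_obs(): the state, without advancing time (a new reading comes with each control period).
- camera(name): name is "scene" or "top" or "wrist"; returns a dict with "img" (400x640x3 uint8, red, green, blue), "fx", "fy", "cx", "cy" (pixels), "cam_to_world" (4x4, takes a point from camera to world coordinates); the wrist camera has in their place "T_tool_cam" (4x4, takes a point from camera to tool coordinates, whose origin is the TCP and whose axes are the flange's). Camera axes: x right, y down, z forward; pixel columns grow to the right and rows downward; lengths in m; the calibration is good to about 2 mm. A picture is of the moment at which its call begins: read the wrist's pose just before it. There is no depth.
- job_done(): hands the job in, once; it reports no verdict.
Trained networks look in a picture, given as the dict that the camera call returned (one of the last four; its "shot" number tells which), for a name from the list of things; names that differ only in an ending like _2 or _b are one class to them, and where a whole thing is asked for, a point or a joint stands for the part that bears it (a point fixed in the world has none). Each returns a list of dicts, best first, with "confidence" (0 to 1); they miss things now and then, are a little off and sometimes report something else, mostly with a low value. They report only what shows in the picture. A call takes as long as a camera call.
- regions_of(picture, label): "region" (400x640 bool, what is visible of it).
- pinpoint(picture, label): "position" ([x, y, z] in m, in world coordinates, good to about 4 mm: a listed point, or the origin of a listed thing).
The state is a dict: "time": time; "q": joint angles; "qd": joint speeds; "joint_efforts": joint torques, N m; "ee_pos": TCP position; "tcp_rot": TCP orientation; "wrist_force": force on the tool from outside, world axes, zero at the start; "torque": the same for the moment, N m; "opening": finger opening in m.
Only numpy, scipy, OpenCV 4.12 (cv2) and the standard library are available. Lean on these libraries where they do the work, as an engineer would, in place of code of your own. Each camera call takes 0.05 s, during which the arm holds its last target. There are 200 camera calls.

## Task

Draw the circuit board with the heat sink out of the test dock by its tail and lay it flat on the mat just in front of the aluminium corner stop, a little clear of both bars, then slide it home, front end (the heat-sink end) flush against the end bar and long edge flush against the side bar, and let go. Then take it again by its heat sink and lower it flat into the open bay of the drone, front end towards the drone's nose, without dropping it. Leave the other things on the mat as they are.

Things in the scene. Friction and masses are not known exactly. Their poses are not given: they have to be found in the camera images.
- board: Black circuit board, stiff plate 80 x 44 x 6 mm (x, y, z), 50 g, with a finned aluminium heat sink. Origin: centre of the plate's underside. +x points along the board to its front end, the end nearer the heat sink; the other end (x = -40 to -13 mm) is the bare tail. At the start it lies flat on the mat, front in the test dock, not latched.
- sink_top (a point): Centre of the top of the board's heat sink, at board x = +10 mm, y = 0, z = 24 mm. The heat sink is 26 x 26 mm, sides parallel to the board's, and stands from 6 to 24 mm above the board's underside.
- board_front (a point): Middle of the board's front end face: 40 mm along +x from the board's origin, 3 mm up.
- dock: Test dock, grey hooded slot fixed to the mat, 70 mm wide (y), 34 mm tall, open at its -x side, no floor. Origin at mat level, where the board's origin is when it is in (within 3 mm). Slot 50 mm wide, hood from x = -8 to +53 mm, back wall's face at +45 mm, roof underside 28 mm up. The board's tail sticks out 32 mm; the board is clear after a 55 mm pull along the dock's -x.
- stop: Squaring stop: aluminium L of two bars 12 mm wide, 8 mm tall, fixed to the mat. Origin at mat level, exactly where the board's origin lies when home (axes then equal). End bar: face at x = +40 mm, running y = -22 to +34 mm. Side bar: face at y = +22 mm, running only x = 0 to +40 mm, so the tail half of a board at home is free on both sides. Open to -x and -y.
- drone: Small white quadrotor drone fixed to the mat, its bay open upward. Origin at mat level under the bay's centre; +x points to its nose, the end with two round black sensor tubes. Rim of the bay and nose 30 mm above the mat; four motors 32 mm tall at x = +-72, y = +-88 mm.
- bay (a point): Centre of the floor of the drone's bay, 22 mm above the mat; axes as the drone's. The bay is 88 mm (x) x 52 mm (y) inside, walls 6 mm thick, rim 8 mm above its floor, so 4 mm play all round for the board.
- screwdriver: Bystander, leave alone: screwdriver, 150 mm long, lying near the front edge of the mat. Lies along its x; origin on its axis, at the underside.
- battery: Bystander, leave alone: grey battery pack 62 x 36 x 20 mm. Origin: centre of the underside.
- bare_board: Bystander, leave alone: another black circuit board, 70 x 50 x 5 mm, without heat sink. Origin: centre of the underside.
- motor: Bystander, leave alone: small steel motor, 22 mm across, 24 mm tall, standing. Origin: centre of the underside.
- screw_pot: Bystander, leave alone: small black open pot, 28 mm across, 22 mm tall. Origin: centre of the underside.
- tweezers: Bystander, leave alone: steel tweezers, 120 mm long, lying near the front edge of the mat. Origin: centre of the underside.
- flux: Bystander, leave alone: small jar, 36 mm across, 70 mm tall. Origin: centre of the underside.
- mat: The blue bench mat, fixed, 520 x 1020 mm, 3 mm thick: its top, on which all these things stand, is 3 mm above the work surface (z = 3 mm). Origin: centre of its underside.

How it is judged (in metres and radians):
On the way, in this order (a step that is already met when the one before it is completed fails the run):
1. the board lies flat on the mat in front of the corner stop, short of both bars by 3 to 50 mm, roughly lined up (within 0.4 rad) (x of board in the frame of stop between -0.05 and -0.003 m and y of board in the frame of stop between -0.05 and -0.003 m and z of board in the frame of stop below 0.003 m and angle between board's own z axis and vertical below 0.06 rad and angle between the x axis of board and the x axis of stop, either way round below 0.4 rad and x of board_front in the frame of stop above -0.02 m), for 0.1 s.
2. the board is home in the corner (within 2 mm of both bars, within 0.04 rad), flat on the mat, still and let go (x of board in the frame of stop between -0.002 and 0.002 m and y of board in the frame of stop between -0.002 and 0.002 m and z of board in the frame of stop below 0.003 m and angle between board's own z axis and vertical below 0.06 rad and angle between the x axis of board and the x axis of stop, either way round below 0.04 rad and x of board_front in the frame of stop above 0.03 m and contact force between the fingers and board below 0.05 N and linear speed of board below 0.02 m/s and angular speed of board below 0.2 rad/s), for 0.3 s.
At the end, for the whole second after the job is handed in: The board lies flat on the floor of the drone's bay (underside within 2 mm of the floor, tilt under 0.06 rad, centre within 6 mm of the bay's, turned under 0.15 rad), its front end towards the drone's nose, at rest and let go (x of board in the frame of bay between -0.006 and 0.006 m and y of board in the frame of bay between -0.006 and 0.006 m and z of board in the frame of bay between -0.002 and 0.002 m and angle between board's own z axis and vertical below 0.06 rad and angle between the x axis of board and the x axis of bay, either way round below 0.15 rad and x of board_front in the frame of bay above 0.02 m and contact force between the fingers and board below 0.05 N and linear speed of board below 0.02 m/s and angular speed of board below 0.2 rad/s); the robot touches nothing.
It fails at once if the board is dropped: out of the fingers more than 25 mm above the floor of the bay (height (world z) of board above 0.05 m and contact force between the fingers and board below 0.01 N).
It fails at once if a bystander is moved by more than 20 mm or knocked over (distance of any of screwdriver, battery, bare_board, motor, screw_pot, tweezers, flux from where it was at the start of the episode above 0.02 m or angle between any of motor, screw_pot, flux's own z axis and vertical above 0.5 rad).
It also fails if it takes over 72 s, if anything falls off the work surface, if the arm or the gripper's body presses on something with over 40 N, if the wrist force passes 120 N, or if a joint passes its speed limit or range.

## Working session

There is one attempt and no reset: what is moved stays moved. The work goes in short steps, Python scripts to look and compute and a shell command to move; the robot and the scene stay as the last step left them, time stands still between calls to the robot, and variables do not carry over. Pictures are saved under pics/ and viewed, about 8 in all and at most 12, crops included, and the job is handed in when it is done.

```bash
mkdir -p pics; cat > h.py <<'E'
from workcell import *
import numpy as np, cv2
def save(c,n): cv2.imwrite('pics/'+n,cv2.cvtColor(c['img'],cv2.COLOR_RGB2BGR))
def ray(c,u,v,z):
    T=np.array(c['cam_to_world']);d=T[:3,:3]@[(u-c['cx'])/c['fx'],(v-c['cy'])/c['fy'],1];o=T[:3,3]
    return o+d*(z-o[2])/d[2]
def proj(c,p):
    T=np.array(c['cam_to_world']);q=T[:3,:3].T@(np.array(p)-T[:3,3]);return [c['fx']*q[0]/q[2]+c['cx'],c['fy']*q[1]/q[2]+c['cy']]
E
python3 - <<'E'
from h import *
o=get_obs();print(o)
for n in ['top','scene']:
    c=camera(n);save(c,n+'1.png')
    print(n,c['fx'],np.round(c['cam_to_world'],3).tolist())
    for l in ['board','sink_top','board_front','dock','stop','drone','bay','battery','bare_board','motor','screw_pot','flux','screwdriver','tweezers']:
        r=pinpoint(c,l);print(l,[(np.round(x['position'],4).tolist(),round(x['confidence'],2)) for x in r[:2]])
E
```

```text
{'time': 0.0, 'q': array([7.39702254e+01, 5.00906779e+00, 1.00322302e+01, 9.51009015e+01,
       2.33532252e-04, 8.99984308e+01]), 'qd': array([ 0.02009871,  0.00381795, -0.00995564,  0.01305366,  0.06533127,
       -0.04110415]), 'joint_efforts': array([-7.84336316e-04, -5.20379233e+01,  4.64814019e+01,  1.56145217e-02,
       -4.10439554e-05,  1.09933033e-06]), 'ee_pos': array([0.1518036 , 0.52836985, 0.23058267]), 'tcp_rot': array([-1.79922261e+02, -2.35661069e-04,  1.63971794e+02]), 'wrist_force': array([ 0.12521322, -0.02035415,  0.05047013]), 'torque': array([-0.053881  , -0.02663608, -0.02984255]), 'opening': 0.08558725651053044}
top 495.7337231831584 [[0.019, -0.997, 0.079, 0.486], [-0.999, -0.021, -0.03, 0.022], [0.031, -0.078, -0.996, 1.1], [0.0, 0.0, 0.0, 1.0]]
board []
sink_top [([0.6075, 0.2859, 0.03], 0.85)]
board_front [([0.531, -0.3036, 0.004], 0.7)]
dock [([0.5923, 0.2876, 0.0028], 0.61)]
stop [([0.5381, 0.0435, 0.006], 0.54)]
drone [([0.5315, -0.3055, 0.0036], 0.66)]
bay [([0.5342, -0.3015, 0.0247], 0.75)]
battery [([0.7275, 0.3257, 0.0025], 0.87), ([0.5936, 0.2883,
[... 598 characters left out ...]
[([0.5933, 0.2904, 0.005], 0.59), ([0.3824, -0.0886, 0.004], 0.34)]
stop [([0.5413, 0.0424, 0.0015], 0.64)]
drone [([0.531, -0.3081, 0.0033], 0.58), ([0.754, -0.1628, 0.0031], 0.25)]
bay [([0.5338, -0.3017, 0.0243], 0.93)]
battery [([0.7255, 0.3218, 0.0072], 0.86), ([0.7544, -0.1627, 0.0032], 0.3)]
bare_board [([0.7356, 0.0357, 0.0033], 0.72), ([0.6045, 0.2871, 0.0204], 0.68)]
motor [([0.7347, 0.034, 0.0023], 0.72), ([0.5542, -0.1029, 0.0057], 0.54)]
screw_pot [([0.6421, 0.1514, -0.0008], 0.54)]
flux [([0.7539, -0.1635, 0.0062], 0.85), ([0.6038, 0.2881, 0.0216], 0.42)]
screwdriver [([0.3764, 0.1449, 0.0046], 0.6), ([0.5411, 0.0451, 0.0039], 0.56)]
tweezers [([0.3842, -0.0872, 0.0027], 0.74)]
```

View pics/top1.png

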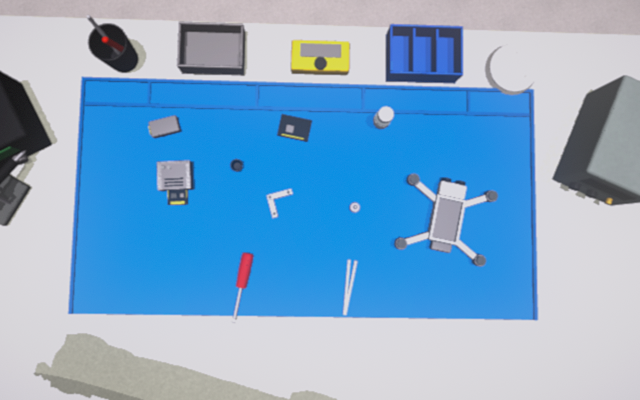

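View pics/scene1.png

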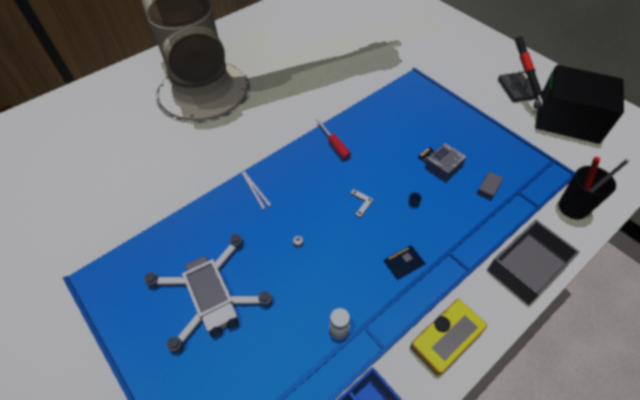

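The top view shows the dock at (175,177) with the board's tail at (178,198) facing -x. The stop's corner is at (267,197), with its end bar at +x and its side bar at +y. The drone's bay is at (447,218), nose up at (453,188). The networks agree with this. I'll move over the board for close views.

```bash
python3 -m pendant '[[100,[50,-34,10],[0,0,0]],[100,[100,-68,20],[0,0,0]],[100,[150,-102,20],[0,0,0]],[100,[200,-136,20],[0,0,0]],[100,[250,-170,20],[0,0,0]],[100,[300,-204,20],[0,0,0]],[100,[348,-238,20],[0,0,0]],[100,[348,-238,20],[0,0,0]],[100,[348,-238,20],[0,0,0]]]'
python3 - <<'E'
from h import *
import workcell; print([x for x in dir(workcell) if x[0]!='_'], getattr(workcell,'tcp_to_grasp',None))
o=get_obs();c=camera('wrist');save(c,'w1.png');print(o['ee_pos'],o['tcp_rot'],np.round(c['T_tool_cam'],3).tolist(),c['fx'],c['cx'],c['cy'])
for l in ['board','sink_top','dock']:
    print(l,[(np.round(x['position'],4).tolist(),round(x['confidence'],2)) for x in pinpoint(c,l)[:2]])
E
```

```text
time: 2.62
ee_pos: [0.4997, 0.2906, 0.2512]
tcp_rot: [-180.0, -0.0, 163.9]
wrist_force: [0.1, -0.2, 0.4]
opening: 0.0857
['PlanningError', 'camera', 'get_obs', 'job_done', 'pinpoint', 'regions_of', 'tcp_to_grasp'] 0.0187
[0.4997058  0.29059256 0.25115451] [-1.79991272e+02 -3.02994278e-02  1.63930388e+02] [[0.001, -0.962, -0.275, 0.07], [1.0, 0.0, 0.001, -0.001], [-0.001, -0.275, 0.962, -0.143], [0.0, 0.0, 0.0, 1.0]] 311.3164102614381 318.77959900405193 197.9802123879294
board [([0.5941, 0.2852, 0.0045], 0.96), ([0.3747, 0.1419, 0.0021], 0.57)]
sink_top [([0.6019, 0.2896, 0.0287], 0.68)]
dock [([0.5896, 0.2901, 0.0036], 0.91), ([0.3818, -0.0916, 0.0061], 0.52)]
```

View pics/w1.png

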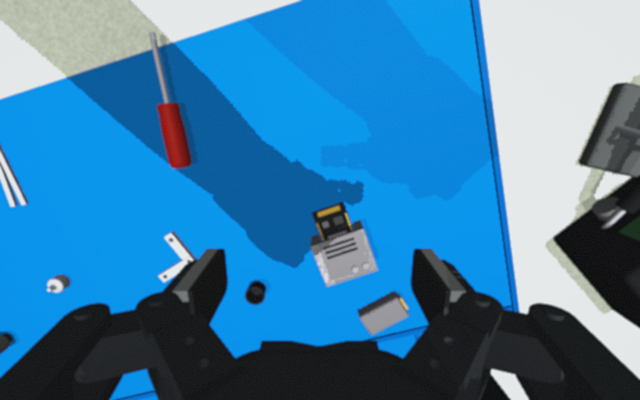

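```bash
cat >> h.py <<'E'
from scipy.spatial.transform import Rotation as Ro
def wrist():
    o=get_obs();c=dict(camera('wrist'));T=np.eye(4);T[:3,:3]=Ro.from_euler('xyz',o['tcp_rot'],degrees=True).as_matrix();T[:3,3]=o['ee_pos']
    c['cam_to_world']=T@np.array(c['T_tool_cam']);return c
def ortho(c,x0,y0,z,w=.16,s=2500):
    "world window centred x0,y0 at height z; up=+x, left=+y; s px/m"
    n=int(w*s);P=[]
    src=np.float32([proj(c,[x0+a*w/2,y0+b*w/2,z]) for a,b in [(1,1),(1,-1),(-1,-1),(-1,1)]])
    H=cv2.getPerspectiveTransform(src,np.float32([[0,0],[n,0],[n,n],[0,n]]))
    im=cv2.warpPerspective(cv2.cvtColor(c['img'],cv2.COLOR_RGB2BGR),H,(n,n),flags=cv2.INTER_CUBIC)
    return im
def pix(u,v,x0,y0,w=.16,s=2500): return x0+w/2-v/s, y0+w/2-u/s
E
python3 - <<'E'
from h import *
c=wrist()
cv2.imwrite('pics/o1.png',np.hstack([ortho(c,.58,.287,.009),ortho(c,.54,.043,.011)]))
E
```

```text
(no output)
```

View pics/o1.png

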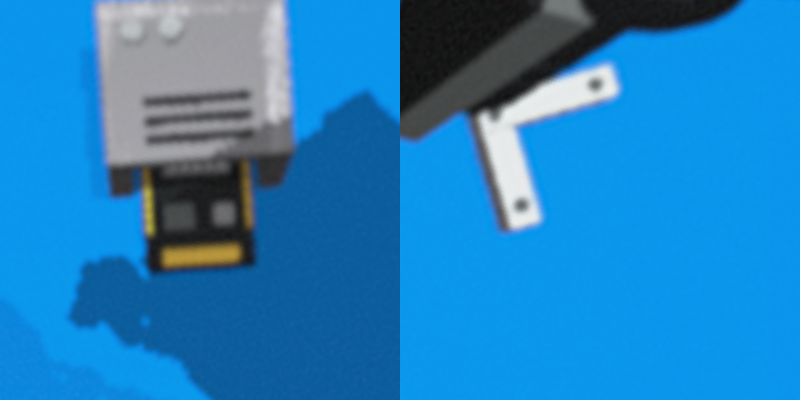

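Close view: the tail's end edge runs (147,272)–(255,264), which gives board yaw ≈ +4° and the tail end at (0.553, 0.287). The stop's inner corner is at (518,124), which gives stop yaw ≈ 14.5° and origin ≈ (0.537, 0.0445). Next I'll grip the tail across its width.

```bash
python3 -m pendant '[[66,[30,-3,-30],[0,0,10]],[66,[65,-3,-60],[0,0,20]],[66,[65,-3,-110],[0,0,20]],[66,[65,-3,-160],[0,0,20]],[66,[65,-3,-200],[0,0,20]],[66,[65,-3,-225],[0,0,20]],[66,[65,-3,-235],[0,0,20]],[66,[65,-3,-235],[0,0,20]],[66,[65,-3,-235],[0,0,20]]]' 30
python3 - <<'E'
from h import *
c=wrist();save(c,'w2.png')
E
```

```text
time: 4.0
ee_pos: [0.5647, 0.2891, 0.0182]
tcp_rot: [179.9, 0.1, -175.9]
wrist_force: [-0.2, -1.0, -0.0]
opening: 0.0564
```

View pics/w2.png

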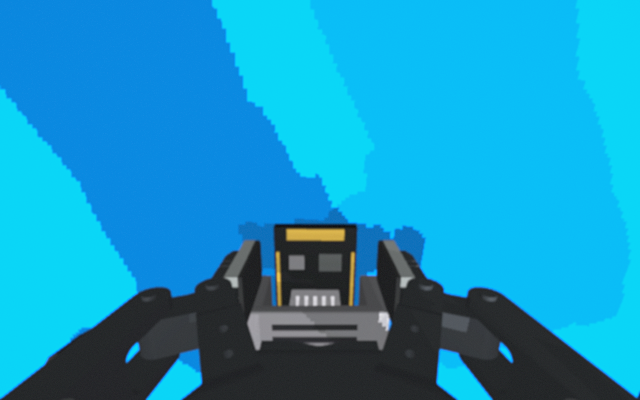

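The tail is centred between the pads, with columns 275–357 between pads at 258 and 383. I'll descend and grip.

```bash
python3 -m pendant '[[66,[0,-1,-6],[0,0,0]],[66,[0,-1,-11],[0,0,0]],[66,[0,-1,-16],[0,0,0]],[66,[0,-1,-16],[0,0,0]],[48,[0,-1,-16],[0,0,0]],[45,[0,-1,-16],[0,0,0]],[40,[0,-1,-16],[0,0,0]],[40,[0,-1,-16],[0,0,0]],[40,[0,-1,-16],[0,0,0]]]' 30
```

```text
time: 5.18
ee_pos: [0.5649, 0.2881, 0.0024]
tcp_rot: [179.9, 0.2, -175.9]
wrist_force: [0.1, -0.4, 1.7]
opening: 0.0426
```

```bash
python3 -m pendant '[[40,[-8,-0.6,0.5],[0,0,0]],[40,[-18,-1.3,0.5],[0,0,0]],[40,[-30,-2.2,0.5],[0,0,0]],[40,[-42,-3,0.5],[0,0,0]],[40,[-54,-4,0.5],[0,0,0]],[40,[-66,-4.8,0.5],[0,0,0]],[40,[-70,-5,0.5],[0,0,0]],[40,[-70,-5,0.5],[0,0,0]]]' 40
python3 - <<'E'
from h import *
c=wrist();save(c,'w3.png')
for l in ['board','sink_top']:
    print(l,[(np.round(x['position'],4).tolist(),round(x['confidence'],2)) for x in pinpoint(c,l)[:2]])
c=camera('top')
for l in ['board','sink_top']:
    print(l,[(np.round(x['position'],4).tolist(),round(x['confidence'],2)) for x in pinpoint(c,l)[:2]])
E
```

```text
time: 6.18
ee_pos: [0.4948, 0.2831, 0.0031]
tcp_rot: [179.9, 0.2, -175.9]
wrist_force: [-0.4, 0.1, -0.8]
opening: 0.0422
board [([0.5275, 0.2826, 0.0022], 0.67)]
sink_top [([0.535, 0.2827, 0.027], 0.86)]
board [([0.5269, 0.2851, 0.001], 0.55), ([0.7318, 0.0304, 0.0023], 0.36)]
sink_top [([0.5368, 0.2848, 0.03], 0.79)]
```

View pics/w3.png

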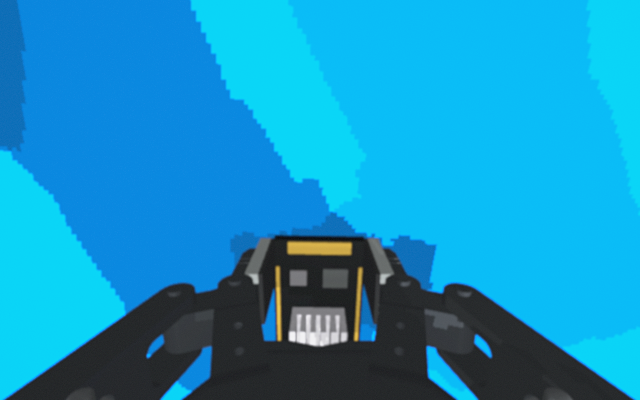

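The board is out and held. I'll carry it over to in front of the stop.

```bash
python3 -m pendant '[[40,[0,0,12],[0,0,0]],[40,[0,-40,25],[0,0,0]],[40,[0,-90,25],[0,0,3]],[40,[0,-140,25],[0,0,6]],[40,[2,-190,25],[0,0,8]],[40,[4,-235,25],[0,0,10.4]],[40,[4,-263,25],[0,0,10.4]],[40,[4,-263,25],[0,0,10.4]],[40,[4,-263,25],[0,0,10.4]]]' 40
python3 - <<'E'
from h import *
c=wrist();save(c,'w4.png')
t=camera('top')
for l in ['board','sink_top','stop']:
    print(l,[(np.round(x['position'],4).tolist(),round(x['confidence'],2)) for q in (c,t) for x in pinpoint(q,l)[:1]])
s=camera('scene')
a=ortho(t,.54,.04,.011); b=cv2.resize(cv2.cvtColor(s['img'],cv2.COLOR_RGB2BGR)[150:250,310:410],(400,400),interpolation=cv2.INTER_CUBIC)
cv2.imwrite('pics/o2.png',np.hstack([a,b]))
E
```

```text
time: 7.6
ee_pos: [0.4994, 0.0204, 0.0284]
tcp_rot: [179.9, 0.2, -165.5]
wrist_force: [1.1, 0.3, 0.0]
opening: 0.0424
board [([0.5314, 0.0268, 0.0285], 0.72)]
sink_top [([0.5393, 0.0289, 0.0528], 0.61)]
stop [([0.5529, -0.1065, 0.0013], 0.66)]
```

View pics/o2.png

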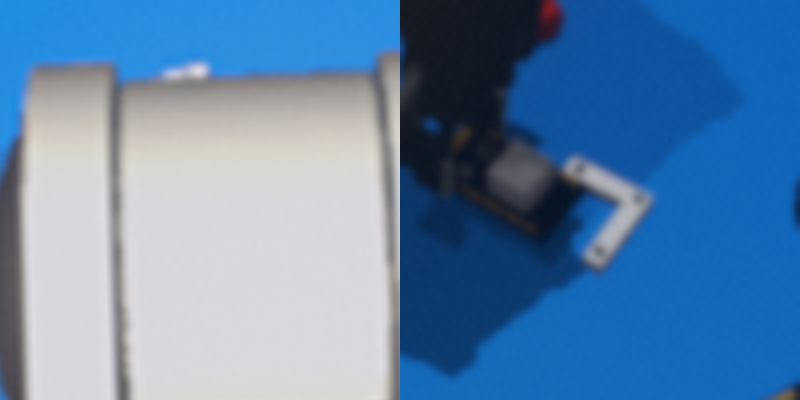

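The scene crop shows the board aligned with the L and short of both bars, still raised. I'll lower it onto the mat.

```bash
python3 -m pendant '[[40,[0,0,-12],[0,0,0]],[40,[0,0,-20],[0,0,0]],[40,[0,0,-24],[0,0,0]],[40,[0,0,-26],[0,0,0]],[40,[0,0,-26],[0,0,0]],[40,[0,0,-26],[0,0,0]]]' 40
python3 - <<'E'
from h import *
s=camera('scene');c=s
for l in ['board','sink_top','stop']:
    print(l,[(np.round(x['position'],4).tolist(),round(x['confidence'],2)) for q in (s,) for x in pinpoint(q,l)[:1]])
a=ortho(s,.54,.04,.010,.12,3400)
cv2.imwrite('pics/o3.png',a)
E
```

```text
time: 8.8
ee_pos: [0.4988, 0.0203, 0.0024]
tcp_rot: [179.9, 0.1, -165.5]
wrist_force: [-5.2, -0.6, 8.1]
opening: 0.0425
board [([0.526, 0.0286, 0.0057], 0.58)]
sink_top [([0.5377, 0.0275, 0.0243], 0.71)]
stop [([0.6411, 0.1498, 0.0005], 0.61)]
```

View pics/o3.png

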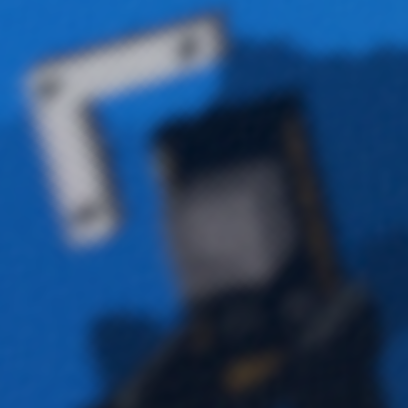

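The board lies flat about 13 mm short of the end bar and 17 mm short of the side bar. I'll slide towards the corner and watch the force.

```bash
python3 -m pendant '[[40,[2,3,0.3],[0,0,0.5]],[40,[4,7,0.3],[0,0,1]],[40,[6,11,0.3],[0,0,1]],[40,[6.5,12.5,0.3],[0,0,1]],[40,[6.5,12.5,0.3],[0,0,1]]]' 40; python3 -m pendant '[[40,[-0.5,2,0],[0,0,0]],[40,[-0.5,2,0],[0,0,0]]]';  python3 -m pendant '[[40,[-0.3,1,0],[0,0,0]],[40,[-0.3,1,0],[0,0,0]]]'
```

```text
time: 9.62
ee_pos: [0.5053, 0.0329, 0.0026]
tcp_rot: [179.9, 0.1, -164.5]
wrist_force: [0.9, 1.2, -0.5]
opening: 0.0424
time: 9.88
ee_pos: [0.5048, 0.035, 0.0026]
tcp_rot: [179.9, 0.1, -164.5]
wrist_force: [-0.6, 1.0, 0.1]
opening: 0.0423
time: 10.12
ee_pos: [0.5044, 0.036, 0.0026]
tcp_rot: [179.9, 0.1, -164.5]
wrist_force: [-0.4, 0.3, 0.0]
opening: 0.042
```

```bash
for i in 1 2 3; do python3 -m pendant '[[40,[-0.2,0.8,0],[0,0,0]],[40,[-0.2,0.8,0],[0,0,0]]]' | grep -E 'ee|force|rot|time'; done
python3 - <<'E'
from h import *
s=camera('scene')
cv2.imwrite('pics/o4.png',ortho(s,.54,.04,.010,.12,3400))
E
```

```text
time: 10.38
ee_pos: [0.5042, 0.0368, 0.0026]
tcp_rot: [179.9, 0.1, -164.5]
wrist_force: [-0.7, -1.0, -0.1]
time: 10.62
ee_pos: [0.5041, 0.037, 0.0026]
tcp_rot: [180.0, 0.1, -164.5]
wrist_force: [0.8, -4.5, -0.2]
time: 10.88
ee_pos: [0.5041, 0.0371, 0.0027]
tcp_rot: [-179.9, 0.1, -164.6]
wrist_force: [0.8, -6.2, -0.7]
```

View pics/o4.png

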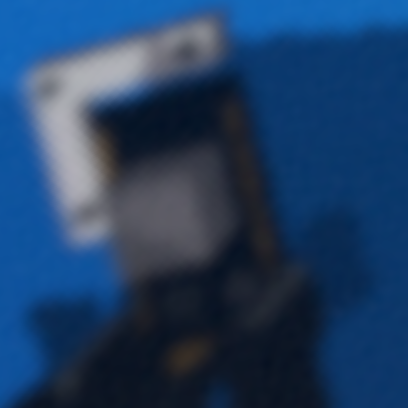

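Contact with the side bar shows as −6 N in y. Next I'll push along the stop's +x until the end bar contacts.

```bash
python3 -m pendant '[[40,[1.5,0.6,0],[0,0,0]],[40,[3,1,0],[0,0,0]],[40,[3,1,0],[0,0,0]]]'| grep -E 'ee|force|rot|time'; for i in 1 2 3 ; do python3 -m pendant '[[40,[1,0.35,0],[0,0,0]],[40,[1,0.35,0],[0,0,0]]]' | grep -E 'ee|force|rot|time'; done
```

```text
time: 11.3
ee_pos: [0.5068, 0.0377, 0.0025]
tcp_rot: [-179.9, 0.0, -164.6]
wrist_force: [-1.7, -3.8, -0.3]
time: 11.55
ee_pos: [0.5074, 0.0378, 0.0025]
tcp_rot: [-179.9, -0.0, -164.6]
wrist_force: [-2.6, -5.1, 1.5]
time: 11.8
ee_pos: [0.5081, 0.038, 0.0025]
tcp_rot: [-179.8, -0.1, -164.6]
wrist_force: [-2.4, -5.0, 1.7]
time: 12.05
ee_pos: [0.5088, 0.0382, 0.0025]
tcp_rot: [-179.8, -0.1, -164.6]
wrist_force: [-2.5, -4.4, 2.5]
```

```bash
for i in 1 2 3 4 ; do python3 -m pendant '[[40,[1.2,0.4,0],[0,0,0]],[40,[1.2,0.4,0],[0,0,0]]]' | grep -E 'ee|force|rot'; done
```

```text
ee_pos: [0.5092, 0.0382, 0.0025]
tcp_rot: [-179.8, -0.2, -164.6]
wrist_force: [-4.2, -5.4, 2.8]
ee_pos: [0.5092, 0.0383, 0.0024]
tcp_rot: [-179.8, -0.3, -164.6]
wrist_force: [-7.9, -6.0, 5.9]
ee_pos: [0.5092, 0.0383, 0.0024]
tcp_rot: [-179.8, -0.5, -164.6]
wrist_force: [-8.3, -6.0, 5.7]
ee_pos: [0.5092, 0.0382, 0.0024]
tcp_rot: [-179.8, -0.6, -164.6]
wrist_force: [-7.8, -6.0, 6.0]
```

Both bars are in contact. I'll let go, rise and inspect.

```bash
python3 -m pendant '[[53,[0,0,0],[0,0,0]],[56,[0,0,0],[0,0,0]],[64,[0,0,0],[0,0,0]],[68,[0,0,0],[0,0,0]],[68,[0,0,3],[0,0,0]],[68,[0,0,15],[0,0,0]],[68,[-10,-3,50],[0,0,0]],[68,[-25,-6,100],[0,0,0]],[68,[-40,-10,150],[0,0,0]],[68,[-40,-10,160],[0,0,0]],[68,[-40,-10,160],[0,0,0]]]'
python3 - <<'E'
from h import *
c=wrist();t=camera('top')
for l in ['board','sink_top','stop']:
    print(l,[(np.round(x['position'],4).tolist(),round(x['confidence'],2)) for q in (c,t) for x in pinpoint(q,l)[:1]])
cv2.imwrite('pics/o5.png',np.hstack([ortho(c,.54,.045,.010,.12,3300),ortho(c,.54,.045,.027,.12,3300)]))
E
```

```text
time: 14.42
ee_pos: [0.4698, 0.0283, 0.1633]
tcp_rot: [-179.8, -0.5, -164.6]
wrist_force: [0.1, -0.6, -0.7]
opening: 0.0585
board [([0.54, 0.0469, 0.0039], 0.62), ([0.536, 0.0429, -0.0007], 0.7)]
sink_top [([0.55, 0.0512, 0.0234], 0.93), ([0.5503, 0.0463, 0.0308], 0.66)]
stop []
```

View pics/o5.png

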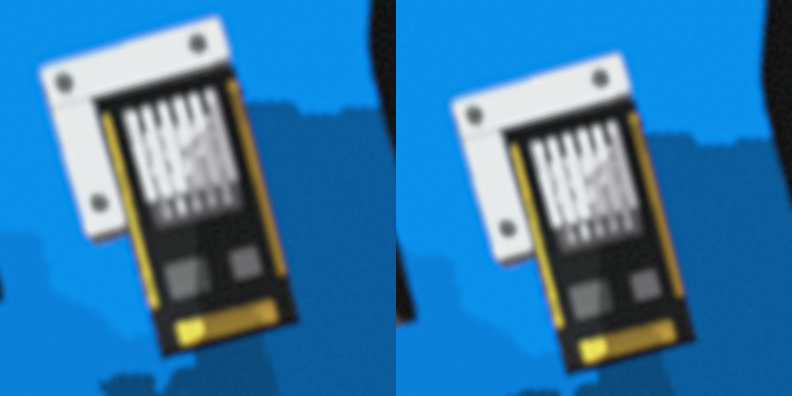

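The board is flush: its edges at 14.6° match the bars at 14.3–14.5°, with no visible gap from (95,100) to (230,65). Next I'll grip the heat sink, whose centre is at about (0.5465, 0.0477).

```bash
python3 -m pendant '[[52,[25,6,-30],[0.3,-0.4,-0.9]],[52,[55,14,-60],[0.3,-0.4,-0.9]],[52,[77,19.5,-95],[0.3,-0.4,-0.9]],[52,[77,19.5,-125],[0.3,-0.4,-0.9]],[52,[77,19.5,-140],[0.3,-0.4,-0.9]],[52,[77,19.5,-148],[0.3,-0.4,-0.9]],[52,[77,19.5,-148],[0.3,-0.4,-0.9]]]'
python3 - <<'E'
from h import *
t=camera('top');c=wrist()
for l in ['bay','drone','board_front']:
    print(l,[(np.round(x['position'],4).tolist(),round(x['confidence'],2)) for q in (c,t) for x in pinpoint(q,l)[:1]])
a=ortho(t,.535,-.303,.033,.2,2000);w=cv2.resize(cv2.cvtColor(c['img'],cv2.COLOR_RGB2BGR)[180:380,200:400],(400,400))
cv2.imwrite('pics/o6.png',np.hstack([a,w]))
E
```

```text
time: 15.7
ee_pos: [0.5461, 0.0477, 0.0141]
tcp_rot: [-180.0, -0.2, -165.5]
wrist_force: [-0.5, -0.6, -0.9]
opening: 0.0446
bay [([0.5346, -0.3006, 0.0252], 0.8)]
drone [([0.5306, -0.3046, 0.0005], 0.75)]
board_front [([0.5737, 0.0534, 0.009], 0.73)]
```

View pics/o6.png

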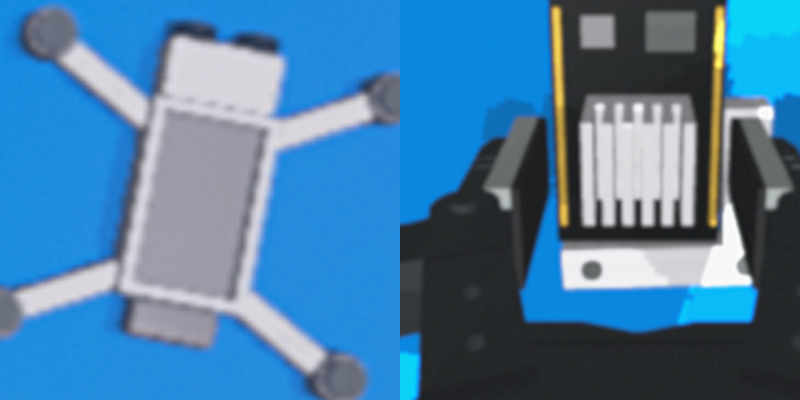

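The sink is centred between the pads: 580–695 in the crop, with pads at 545 and 732. The top view shows the drone yawed about −10.6°, nose up. I'll grip, lift and carry to a standoff before the drone for a close look.

```bash
python3 -m pendant '[[35,[0,0,0],[0,0,0]],[28,[0,0,0],[0,0,0]],[20,[0,0,0],[0,0,0]],[20,[0,0,0],[0,0,0]],[20,[0,0,0],[0,0,0]],[20,[0,0,6],[0,0,0]],[20,[0,0,12],[0,0,0]],[20,[0,0,12],[0,0,0]]]' 50
```

```text
time: 17.1
ee_pos: [0.5466, 0.0479, 0.0267]
tcp_rot: [180.0, -0.2, -165.5]
wrist_force: [1.2, -0.0, -0.1]
opening: 0.0242
```

```bash
python3 -m pendant '[[20,[0,0,40],[0,0,0]],[20,[0,0,80],[0,0,0]],[20,[-10,-20,120],[0,0,0]],[20,[-30,-70,150],[0,0,-6]],[20,[-50,-120,150],[0,0,-13]],[20,[-70,-170,150],[0,0,-20]],[20,[-86,-220,150],[0,0,-25]],[20,[-86,-270,150],[0,0,-25]],[20,[-86,-320,150],[0,0,-25]],[20,[-86,-348,150],[0,0,-25]],[20,[-86,-348,150],[0,0,-25]],[20,[-86,-348,150],[0,0,-25]]]'
python3 - <<'E'
from h import *
c=wrist();save(c,'w7.png')
for l in ['bay','drone','board','sink_top']:
    print(l,[(np.round(x['position'],4).tolist(),round(x['confidence'],2)) for q in (c,) for x in pinpoint(q,l)[:1]])
cv2.imwrite('pics/o7.png',np.hstack([ortho(c,.535,-.303,.033,.16,2500),cv2.resize(cv2.cvtColor(c['img'],cv2.COLOR_RGB2BGR),(400,250))[0:250].copy() if 0 else np.vstack([cv2.resize(cv2.cvtColor(c['img'],cv2.COLOR_RGB2BGR),(400,250)),np.zeros((150,400,3),np.uint8)])]))
E
```

```text
time: 18.6
ee_pos: [0.4606, -0.2995, 0.1766]
tcp_rot: [180.0, -0.2, 169.5]
wrist_force: [-0.6, 0.5, 0.1]
opening: 0.0246
bay []
drone []
board [([0.4533, -0.3005, 0.1625], 0.85)]
sink_top [([0.4616, -0.2971, 0.1883], 0.92)]
```

View pics/o7.png

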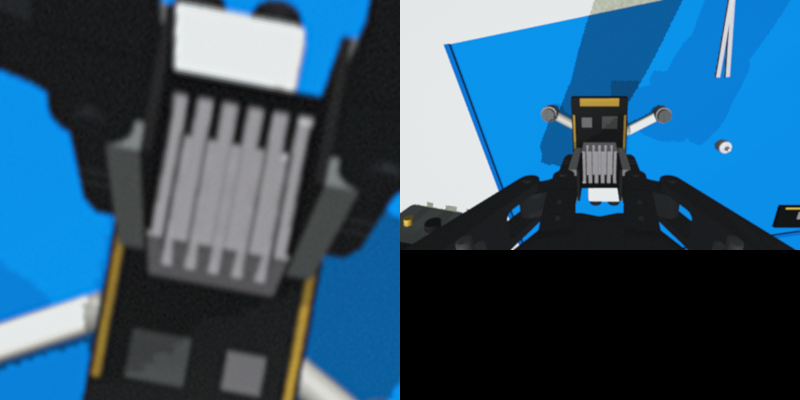

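The held board hides the bay. From farther forward the camera, which sits behind the tool, will look straight down into it.

```bash
python3 -m pendant '[[20,[40,-6,0],[0,0,0]],[20,[80,-12,0],[0,0,0]],[20,[120,-18,0],[0,0,0]],[20,[155,-24,0],[0,0,0]],[20,[155,-24,0],[0,0,0]],[20,[155,-24,0],[0,0,0]]]'
python3 - <<'E'
from h import *
c=wrist();save(c,'w8.png')
for l in ['bay','drone','board','sink_top']:
    print(l,[(np.round(x['position'],4).tolist(),round(x['confidence'],2)) for q in (c,) for x in pinpoint(q,l)[:1]])
cv2.imwrite('pics/o8.png',np.hstack([ortho(c,.535,-.303,.033,.16,2500),ortho(c,.535,-.303,.025,.16,2500)]))
E
```

```text
time: 19.6
ee_pos: [0.6156, -0.3228, 0.1768]
tcp_rot: [180.0, -0.2, 169.6]
wrist_force: [0.4, 0.1, -0.9]
opening: 0.0247
bay [([0.528, -0.3021, 0.0233], 0.67)]
drone [([0.5332, -0.3041, 0.0016], 0.84)]
board [([0.6094, -0.3215, 0.1637], 0.96)]
sink_top [([0.616, -0.3205, 0.1876], 0.76)]
```

```bash
python3 - <<'E'
from h import *
c=wrist()
for z in (.033,.025):
    im=ortho(c,.535,-.303,z,.16,2500).astype(int)
    print('z',z)
    # profiles along drone axes, yaw -10.6, through (.533,-.303)
    a=np.radians(-10.6);ex=np.array([np.cos(a),np.sin(a)]);ey=np.array([-np.sin(a),np.cos(a)])
    def samp(p):
        u=(-.303+.08-p[1])*2500;v=(.535+.08-p[0])*2500
        u,v=int(round(u)),int(round(v));return im[v,u] if 0<=u<400 and 0<=v<400 else [-1]*3
    for name,e,f in(('x',ex,ey),('y',ey,ex)):
        for off in(-.015,.015):
            r=range(-60,62,2) if name=='x' else range(-40,42,2)
            print(name,off,' '.join(f"{s}:{b}/{rr}" for s in r for b,g,rr in [samp(np.array([.533,-.303])+e*s/1000+f*off)]))
E
```

```text
z 0.033
x -0.015 -60:111/108 -58:113/109 -56:114/112 -54:113/109 -52:123/123 -50:211/217 -48:216/220 -46:150/154 -44:104/101 -42:113/109 -40:114/109 -38:114/112 -36:113/111 -34:114/112 -32:115/112 -30:114/110 -28:115/112 -26:115/111 -24:114/113 -22:116/112 -20:115/112 -18:116/113 -16:116/112 -14:116/113 -12:113/111 -10:115/112 -8:115/113 -6:115/113 -4:115/113 -2:116/113 0:117/114 2:117/115 4:115/113 6:117/115 8:116/113 10:117/114 12:115/113 14:116/113 16:116/114 18:117/115 20:117/115 22:117/115 24:117/114 26:117/114 28:117/114 30:117/114 32:117/114 34:117/114 36:115/112 38:117/113 40:110/107 42:136/139 44:216/220 46:216/220 48:162/168 50:175/180 52:206/211 54:111/111 56:36/90 58:64/192 60:63/193
x 0.015 -60:107/103 -58:110/107 -56:110/107 -54:111/107 -52:116/116 -50:208/214 -48:214/218 -46:156/160 -44:99/97 -42:112/109 -40:110/107 -38:111/107 -36:111/109 -34:112/108 -32:112/110 -30:111/108 -28:111/110 -26:111/109 -24:113/111 -22:112/110 -20:113/110 -18:113/110 -16:112/109 -14:113/110 -12:112/109 -10:113/111 -8:112/109 -6:112/109 -4:113/109 -2:112/110 0:115/111 2:113/110 4:114/111 6:1
[... 2818 characters left out ...]
:115/111 -2:114/111 0:114/111 2:114/111 4:112/110 6:113/111 8:114/111 10:113/110 12:113/111 14:114/111 16:112/109 18:113/110 20:111/109 22:111/108 24:111/108 26:116/118 28:206/213 30:214/219 32:194/197 34:134/85 36:129/5 38:150/11 40:155/10
y 0.015 -40:155/11 -38:155/11 -36:155/6 -34:147/67 -32:194/197 -30:218/222 -28:209/215 -26:109/109 -24:113/111 -22:118/114 -20:117/115 -18:117/115 -16:116/114 -14:116/114 -12:116/113 -10:116/113 -8:116/114 -6:115/112 -4:117/113 -2:117/114 0:116/113 2:115/112 4:116/112 6:116/112 8:115/112 10:115/111 12:114/110 14:113/110 16:113/111 18:115/110 20:114/110 22:114/109 24:114/109 26:118/120 28:212/218 30:216/221 32:183/182 34:124/48 36:132/8 38:153/10 40:155/11
```

Bay found numerically: the inner rim walls come out at 88.2 × 52 mm, with the centre at (0.5311, −0.3028) and yaw ≈ −10.8°. Next I'll measure the held board in the same image.

```bash
python3 - <<'E'
from h import *
c=wrist();o=get_obs();p=o['ee_pos'];zb=p[2]-.005
a=np.radians(o['tcp_rot'][2]-180);ex=np.array([np.cos(a),np.sin(a)]);ey=np.array([-np.sin(a),np.cos(a)])
img=c['img'].astype(float)
def samp(x,y):
    q=p[:2]+ex*x/1000+ey*y/1000;u,v=proj(c,[*q,zb])
    return cv2.getRectSubPix(img.astype(np.float32),(1,1),(u,v))[0,0].astype(int)
for y in(-16,-8,0,8,16): print('tail y',y,' '.join(f"{x}:{'/'.join(map(str,samp(x,y)))}" for x in np.arange(-55,-44,1.)))
for x in(-46,-40,-34,-28):
    for r in (np.arange(-26,-18,1.),np.arange(18,27,1.)): print('side x',x,' '.join(f"{y}:{'/'.join(map(str,samp(x,y)))}" for y in r))
E
```

```text
tail y -16 -55.0:186/187/181 -54.0:156/155/150 -53.0:90/108/135 -52.0:21/92/154 -51.0:10/92/155 -50.0:9/57/99 -49.0:30/29/30 -48.0:63/57/39 -47.0:74/65/42 -46.0:76/65/42 -45.0:70/60/39
tail y -8 -55.0:220/220/216 -54.0:219/219/214 -53.0:170/171/165 -52.0:179/179/173 -51.0:208/209/201 -50.0:138/140/137 -49.0:65/55/36 -48.0:173/141/59 -47.0:194/158/65 -46.0:189/153/63 -45.0:185/151/61
tail y 0 -55.0:220/221/216 -54.0:220/220/216 -53.0:174/174/169 -52.0:174/175/168 -51.0:204/205/198 -50.0:136/138/134 -49.0:63/54/32 -48.0:172/140/58 -47.0:193/158/64 -46.0:186/152/61 -45.0:183/149/60
tail y 8 -55.0:174/174/169 -54.0:176/178/171 -53.0:146/147/142 -52.0:145/145/140 -51.0:162/163/157 -50.0:105/106/104 -49.0:63/53/30 -48.0:171/140/58 -47.0:191/156/63 -46.0:186/152/63 -45.0:182/149/61
tail y 16 -55.0:174/175/170 -54.0:177/178/172 -53.0:139/144/144 -52.0:93/105/120 -51.0:124/127/130 -50.0:85/86/85 -49.0:26/29/29 -48.0:31/33/35 -47.0:33/36/37 -46.0:30/31/33 -45.0:28/33/35
side x -46 -26.0:9/92/155 -25.0:9/92/155 -24.0:10/92/155 -23.0:9/89/151 -22.0:26/54/82 -21.0:35/35/36 -20.0:35/37/36 -19.0:35
[... 306 characters left out ...]
32/34 19.0:31/31/33 20.0:29/29/29 21.0:25/54/88 22.0:9/117/201 23.0:10/127/216 24.0:10/127/216 25.0:10/126/216 26.0:10/127/216
side x -34 -26.0:10/91/154 -25.0:10/91/155 -24.0:10/93/155 -23.0:7/89/150 -22.0:53/64/85 -21.0:151/124/54 -20.0:160/131/54 -19.0:69/59/38
side x -34 18.0:41/38/29 19.0:117/97/43 20.0:135/110/45 21.0:66/70/84 22.0:6/115/200 23.0:10/127/217 24.0:10/127/216 25.0:10/127/216 26.0:10/127/216
side x -28 -26.0:10/93/155 -25.0:10/91/154 -24.0:9/92/155 -23.0:9/89/151 -22.0:49/59/88 -21.0:158/128/54 -20.0:168/137/57 -19.0:64/53/31
side x -28 18.0:32/29/25 19.0:121/100/46 20.0:139/114/47 21.0:62/53/58 22.0:6/108/188 23.0:10/127/216 24.0:10/126/216 25.0:10/126/216 26.0:10/127/216
```

```bash
python3 -m pendant '[[20,[-30,8,0],[0,0,-0.4]],[20,[-60,15,-10],[0,0,-0.4]],[20,[-75,18.6,-50],[0,0,-0.4]],[20,[-75,18.6,-90],[0,0,-0.4]],[20,[-75,18.6,-112],[0,0,-0.4]],[20,[-75,18.6,-120],[0,0,-0.4]],[20,[-75,18.6,-120],[0,0,-0.4]],[20,[-75,18.6,-120],[0,0,-0.4]]]'
python3 - <<'E'
from h import *
c=wrist();o=get_obs();p=o['ee_pos'];t=camera('top');s=camera('scene')
for l in ['board','sink_top','bay','board_front']: print(l,[(n,np.round(x['position'],4).tolist(),round(x['confidence'],2)) for n,q in zip('wts',(c,t,s)) for x in pinpoint(q,l)[:1]])
# rear rim as seen behind the tail, and side rims, in tool frame at rim height
a=np.radians(o['tcp_rot'][2]-180);ex=np.array([np.cos(a),np.sin(a)]);ey=np.array([-np.sin(a),np.cos(a)])
def samp(x,y,z):
    q=p[:2]+ex*x/1000+ey*y/1000
    return cv2.getRectSubPix(c['img'].astype(np.float32),(1,1),tuple(proj(c,[*q,z])))[0,0].astype(int)
for y in(-10,10): print('rear rim',y,' '.join(f"{x}:{samp(x,y,.033)[0]}" for x in range(-66,-48)))
for x in(-45,-35):
    for r in(range(-36,-18),range(18,36)): print('side rim',x,' '.join(f"{y}:{samp(x,y,.033)[0]}" for y in r))
E
```

```text
time: 20.95
ee_pos: [0.5411, -0.3051, 0.059]
tcp_rot: [-180.0, 0.0, 169.1]
wrist_force: [-0.3, 0.0, -0.2]
opening: 0.0245
board [('w', [0.5357, -0.3044, 0.0493], 0.68), ('t', [0.5341, -0.3057, 0.0462], 0.76), ('s', [0.5346, -0.3045, 0.0487], 0.83)]
sink_top [('w', [0.5437, -0.3079, 0.0687], 0.67), ('t', [0.5426, -0.3065, 0.0741], 0.74), ('s', [0.5444, -0.3092, 0.0693], 0.63)]
bay [('t', [0.5367, -0.3029, 0.0235], 0.89), ('s', [0.5331, -0.3002, 0.0258], 0.97)]
board_front [('w', [0.5711, -0.3108, 0.0512], 0.88), ('t', [0.5715, -0.3117, 0.0513], 0.6)]
rear rim -10 -66:129 -65:128 -64:128 -63:121 -62:99 -61:88 -60:184 -59:236 -58:238 -57:237 -56:236 -55:227 -54:161 -53:129 -52:131 -51:128 -50:109 -49:99
rear rim 10 -66:127 -65:127 -64:127 -63:118 -62:100 -61:86 -60:183 -59:235 -58:237 -57:237 -56:237 -55:228 -54:158 -53:127 -52:129 -51:129 -50:113 -49:102
side rim -45 -36:10 -35:11 -34:10 -33:2 -32:89 -31:217 -30:238 -29:236 -28:237 -27:238 -26:195 -25:86 -24:38 -23:40 -22:43 -21:41 -20:38 -19:41
side rim -45 18:41 19:36 20:35 21:35 22:36 23:37 24:50 25:89 26:112 27:192 28:237 29:236 30:234 31:234 32:201 33:73 34:6 35:11
side rim -35 -36:10 -35:10 -34:10 -33:3 -32:81 -31:210 -30:237 -29:236 -28:236 -27:237 -26:200 -25:84 -24:36 -23:40 -22:40 -21:39 -20:40 -19:39
side rim -35 18:37 19:36 20:36 21:34 22:35 23:34 24:46 25:85 26:111 27:171 28:201 29:200 30:200 31:198 32:163 33:61 34:12 35:9
```

In the tool frame the rim is parallel to the board and centred within about 1 mm. I'll shift +0.8 mm in y and lower.

```bash
python3 -m pendant '[[20,[-0.1,0.8,-6],[0,0,0]],[20,[-0.1,0.8,-12],[0,0,0]],[20,[-0.1,0.8,-16],[0,0,0]],[20,[-0.1,0.8,-19],[0,0,0]],[20,[-0.1,0.8,-21.5],[0,0,0]],[20,[-0.1,0.8,-21.5],[0,0,0]]]'; python3 -m pendant '[[20,[0,0,-0.5],[0,0,0]],[20,[0,0,-1],[0,0,0]],[20,[0,0,-1],[0,0,0]]]'
```

```text
time: 22.45
ee_pos: [0.5404, -0.304, 0.0366]
tcp_rot: [-180.0, -0.1, 169.1]
wrist_force: [-1.2, 1.5, 4.1]
opening: 0.024
time: 22.82
ee_pos: [0.5404, -0.304, 0.0366]
tcp_rot: [-180.0, -0.0, 169.1]
wrist_force: [-5.0, 1.5, 8.1]
opening: 0.0245
```

It touched the floor at TCP z = 0.0366 m; the expected height was 0.0364, and resting on the rim would have read about 0.044. I'll release, rise and check.

```bash
python3 -m pendant '[[32,[0,0,0.3],[0,0,0]],[38,[0,0,0.3],[0,0,0]],[44,[0,0,0.3],[0,0,0]],[46,[0,0,0.3],[0,0,0]],[46,[0,0,4],[0,0,0]],[46,[0,0,15],[0,0,0]],[46,[0,0,50],[0,0,0]],[46,[-15,3,100],[0,0,0]],[46,[-15,3,130],[0,0,0]],[46,[-15,3,130],[0,0,0]],[46,[-15,3,130],[0,0,0]]]'
python3 - <<'E'
from h import *
c=wrist();o=get_obs();s=camera('scene');t=camera('top')
for l in ['board','sink_top','bay','board_front']: print(l,[(n,np.round(x['position'],4).tolist(),round(x['confidence'],2)) for n,q in zip('wts',(c,t,s)) for x in pinpoint(q,l)[:1]])
a=np.radians(-10.8);ex=np.array([np.cos(a),np.sin(a)]);ey=np.array([-np.sin(a),np.cos(a)])
def samp(x,y,z):
    q=np.array([.5311,-.3020])+ex*x/1000+ey*y/1000
    return '/'.join(map(str,cv2.getRectSubPix(c['img'].astype(np.float32),(1,1),tuple(proj(c,[*q,z])))[0,0].astype(int)[[0,2]]))
for y in(-12,12): print('rear',y,' '.join(f"{x}:{samp(x,y,.032)}" for x in range(-54,-34)))
for y in(-12,12): print('front',y,' '.join(f"{x}:{samp(x,y,.032)}" for x in range(34,54)))
for x in(-30,-15,30):
    for r in(range(-33,-18),range(18,34)): print('side',x,' '.join(f"{y}:{samp(x,y,.032)}" for y in r))
E
```

```text
time: 24.2
ee_pos: [0.5253, -0.3009, 0.1662]
tcp_rot: [-180.0, -0.1, 169.1]
wrist_force: [-0.2, -0.4, -0.2]
opening: 0.0393
board [('w', [0.5343, -0.3027, 0.0236], 0.97), ('t', [0.5334, -0.3041, 0.023], 0.67), ('s', [0.5327, -0.3052, 0.0291], 0.56)]
sink_top [('w', [0.5421, -0.3025, 0.0502], 0.95), ('t', [0.5448, -0.3063, 0.0521], 0.67), ('s', [0.5421, -0.3083, 0.0448], 0.9)]
bay [('t', [0.5377, -0.3028, 0.0247], 0.83), ('s', [0.5353, -0.3042, 0.0256], 0.69)]
board_front [('w', [0.5705, -0.3131, 0.0291], 0.73), ('t', [0.5723, -0.3109, 0.0253], 0.91), ('s', [0.5738, -0.3105, 0.0289], 0.92)]
rear -12 -54:110/113 -53:105/107 -52:91/94 -51:85/86 -50:129/126 -49:189/183 -48:219/214 -47:221/217 -46:220/216 -45:210/204 -44:171/167 -43:125/125 -42:110/112 -41:97/101 -40:87/71 -39:127/51 -38:175/57 -37:192/64 -36:190/64 -35:186/63
rear 12 -54:109/113 -53:105/108 -52:90/93 -51:80/81 -50:121/118 -49:183/179 -48:217/211 -47:221/217 -46:221/217 -45:212/206 -44:174/170 -43:126/126 -42:108/111 -41:96/100 -40:87/72 -39:126/52 -38:175/59 -37:189/62 -36:186/62 -35:183/61
front -12 34:27/29 35:26/27 36
[... 744 characters left out ...]
 -15 -33:111/165 -32:183/192 -31:218/214 -30:220/216 -29:220/215 -28:212/205 -27:171/166 -26:120/118 -25:99/100 -24:102/105 -23:94/98 -22:103/73 -21:145/58 -20:146/49 -19:102/42
side -15 18:67/31 19:113/41 20:118/46 21:89/56 22:81/80 23:85/88 24:88/90 25:107/105 26:143/139 27:169/164 28:176/170 29:176/170 30:167/165 31:136/149 32:83/131 33:33/130
side 30 -33:149/147 -32:192/185 -31:213/207 -30:217/211 -29:215/209 -28:201/195 -27:161/156 -26:111/110 -25:89/91 -24:89/94 -23:85/89 -22:96/68 -21:134/53 -20:139/49 -19:99/39
side 30 18:87/37 19:133/47 20:132/50 21:101/63 22:88/86 23:98/101 24:109/110 25:144/142 26:192/190 27:219/219 28:227/230 29:230/234 30:227/231 31:199/204 32:157/162 33:127/141
```

The board sits in the bay with 4–5 mm of floor showing on all sides, parallel to the walls, sink end towards the nose. The gripper is clear, so I'm handing in.

```bash
python3 -c "
from workcell import *
print(job_done())"
```

```text
the job is handed in; nothing more can be done
None
```

The board is in the drone's bay and the job was handed in at about 24 s of the 72 s allowed.

- **Draw and lay down:** I pulled the board out of the dock by its tail and set it flat about 13 mm short of the end bar and 17 mm short of the side bar.
- **Slide home:** I slid it against both bars, watching the contact force, and let go. A close view showed it flush on both faces, at 14.6° against the bars' 14.3–14.5°.
- **Into the bay:** I took it by the heat sink and lowered it until it met the floor at TCP z = 36.6 mm (36.4 mm expected), then released it.

**Last checks, measured from the wrist image:** floor shows on all four sides of the board, with gaps of about 4 to 5 mm. It is parallel to the walls, centred within about 1 mm, and its sink end is towards the nose. The gripper is clear, with wrist force near 0.

**Disagreements and gaps in checking:**
- The network's positions for the bay spread over several mm between pictures, up to 10 mm in x. I used the measured rim edges instead.
- The picture limit ran out before the insertion, so I checked the final fit only from pixel profiles, not by eye.
- I did not re-measure the bystanders. No path came near them, and I saw no unexpected contact forces.

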